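Load the cartridge tray of a retro console with a hidden catch

ROBOT

A 7-joint arm with a two-finger parallel gripper is mounted at the origin on the work surface. World frame = base frame: x ahead of the robot, y to its left, z up, the work surface at z = 0. Lengths are in m, angles in rad, forces in N, time in s.
With the tool pointing down it reaches from about 0.4 to 0.9 m from the base axis. Payload 5.6 kg.
Tool frame: the origin (TCP) lies at the very end of the fingers, on their centre line; the grasp point (between the pads) lies behind it (manip.grip_depth is the z of the grasp point in the tool frame, in m); z points along the fingers, y is the line along which they close (so a half turn about z gives the same grasp; the last joint's range is limited). The gripper opens to 92 mm and grips with 3 to 60 N. Pads are 20 mm wide; open, the fingers measure 128 mm over their backs; the gripper's body (75 mm by 189 mm) begins 69 mm behind the grasp point.
Start: joints at [-0.043, 0.468, -0.012, 1.603, 0.006, 1.071, -0.056], TCP at [0.65, -0, 0.215] pointing down, gripper open.
Joint ranges: [-2.53, 2.53], [-0.31, 2.02], [-1.57, 1.55], [0.28, 2.44], [-1.29, 4.43], [0.15, 1.84], [-2.92, 2.92]. Speed limits (rad/s): [2.57, 2.57, 3.14, 3.14, 3.14, 3.14, 3.14].

INTERFACE

Orientations are given as a rotation vector (axis times angle).
In Python, from rig import manip gives the robot as it stands. The module is installed in compiled form; this text tells all that it offers.
- The arm moves only by the tool apply_moves, never from a script. Its argument "targets" is a list of rows, each a list of 4 numbers: the shift along the tool's x, y, z in units of 0.2 m (1.0 is 0.2 m), then the turn about the tool's z in units of pi rad (1.0 is pi rad). In form: [[tx, ty, tz, spin], ...]. A call has 1 to 12 rows; each row is the pose to reach, as a shift and turn from the pose commanded when the call began, along the tool's axes at that moment, turning the shorter way round; what a row does not reach only later rows make up. A row lasts 1/8 s, in which the tool goes at most 62.5 mm and 10.7 degrees, less where a joint would pass 70% of its speed; a pose out of reach is approached as far as the arm can. A call with a number of a shift or a turn outside -1 to 1 is refused whole. A call with a gripper value outside its range is refused whole. "gripper" is the closure, from 0 (fully open) to 1 (shut), set as the call begins (left out, the last holds). The fingers move at their own pace and stop on an object; "newtons" is the grip in N (left out, the last holds). Time passes only in rows, so rows that repeat a pose let the fingers close. It gives the time, the measured TCP pose, the force, the opening and the grip force at its end, in the units of the state.
- manip.get_state(): the state, without advancing time (a new reading comes with each control period).
- manip.get_image(name): name is "scene" or "side" or "wrist"; returns a dict with "image" (420x560x3 uint8, red, green, blue), "range_z" (420x560 float32, m along the optical axis (not along the pixel's ray), 0 where there is no reading), "fov_y" (degrees; the focal length in pixels is half the picture's height over the tangent of half this angle, whatever the lens; pixels are square), "cx", "cy" (the principal point, pixels), "R" (3x3) and "t" (3): a world point X has camera coordinates R X + t. Camera axes: x right, y down, z forward; pixel columns grow to the right and rows downward; lengths in m; the calibration is good to about 2 mm. A picture is of the moment at which its call begins.
- manip.hand_in(): hands the job in; it is judged then, once.
The state is a dict: "t": time; "joint_pos": joint angles; "joint_velocities": joint speeds; "tau": joint torques, N m; "tcp_pos": TCP position; "tcp_rot": TCP orientation; "wrist_force": force on the tool from outside, world axes, zero at the start; "ft_torque": the same for the moment, N m; "finger_gap": finger opening in m; "gripper_force": force on a finger pad.
Only numpy, scipy, OpenCV 4.12 (cv2) and the standard library are available. Lean on these libraries where they do the work, as an engineer would, in place of code of your own. Each camera call takes 0.05 s, during which the arm holds its last target. There are 200 camera calls.

TASK

Load the console for game night: feel along the finger groove on its front ledge for the hidden recess, press the catch in it so that the cartridge tray springs out, and stand every loose cartridge from the board in the tray, easing aside the ones already in it without shoving them hard or lifting them out. When all of them stand upright on the tray's floor, push the tray shut until it catches, then press the green start button fully down and let it spring back. Leave the other things on the board where they are.

Things in the scene. Friction and masses are not known exactly. Their poses are not given: they have to be found in the camera images.
- console: fixed retro console on its cream cartridge base, 220 deep (x) by 360 wide (y) by 150 high; origin under its middle, its front (own x = -110) faces the robot. A ledge runs along the front, own x = -110 to -63, its 6 mm front lip 110 high; the upper part rises behind it. Below the ledge, from own y = -122 to 122, the tray; tops of stored cartridges (76 high) show over its orange front, which stands 12 proud of the base.
- groove_mid (a point): middle of the floor of the finger groove in the ledge (104 above the board; axes as the console's). Groove 41 wide (x), 168 long (y), all black, floor hard and level but for one hidden recess, its middle anywhere up to 45 along y from this point: 56 long, as wide as the groove, 10 deep, with the catch plate as its bottom. A fingertip sliding along the floor drops there.
- catch (a joint): tilt of the catch plate: 0 at rest, 0.2 rad fully pressed; springs back. It is hinged along its rear edge. Pressing its middle 4 to 6 mm down (3 to 8 N) turns it past 0.1 rad, which frees the tray.
- tray (a joint): how far the tray is out towards the robot: 0 shut and caught, 0.118 fully out. Once freed it springs out by itself in about a second (3 to 4 N) and stays out; pushed in by its front (about 10 N) to 0 or a little beyond (it stops at -0.005) it is caught again by itself.
- tray_in (a point): middle of the tray's inner floor (12 above the board, 71 behind the tray's outer front face); moves with the tray, axes as the console's. Inside: 102 deep (x), 228 wide (y), no divisions. Above the floor the side walls reach 34, the orange front panel (20 thick) 44, the rear panel 78. Cartridges stand in one row, long sides along x.
- start (a joint): travel of the green start button: 0 up, 0.006 fully down (5 N); it springs back.
- start_top (a point): the middle of the top of the green start button, 34 across, on the console's top, which it overtops by 22 mm (black housing 50 across and 12 high); pressed straight down.
- cart1: black game cartridge with a red label: foot 90 long (its x) by 26 thick (its y) and 42 high; on its middle a grip 48 long by 22 thick, reaching to 64 high, with a free 21 mm shoulder at each end. About 130 g, stands upright and glides easily; origin at the middle of its underside. Loose on the board at the start, to be loaded; may be absent.
- cart2: black game cartridge with a blue label: foot 90 long (its x) by 26 thick (its y) and 42 high; on its middle a grip 48 long by 22 thick, reaching to 64 high, with a free 21 mm shoulder at each end. About 130 g, stands upright and glides easily; origin at the middle of its underside. Loose on the board at the start, to be loaded; may be absent.
- cart3: black game cartridge with a yellow label: foot 90 long (its x) by 26 thick (its y) and 42 high; on its middle a grip 48 long by 22 thick, reaching to 64 high, with a free 21 mm shoulder at each end. About 130 g, stands upright and glides easily; origin at the middle of its underside. Loose on the board at the start, to be loaded; may be absent.
- cart4: black game cartridge with a green label: foot 90 long (its x) by 26 thick (its y) and 42 high; on its middle a grip 48 long by 22 thick, reaching to 64 high, with a free 21 mm shoulder at each end. About 130 g, stands upright and glides easily; origin at the middle of its underside. Loose on the board at the start, to be loaded; may be absent.
- stay1: black game cartridge with a grey label: foot 90 long (its x) by 26 thick (its y) and 42 high; on its middle a grip 48 long by 22 thick, reaching to 64 high, with a free 21 mm shoulder at each end. About 130 g, stands upright and glides easily; origin at the middle of its underside. Already in the tray at the start.
- stay2: black game cartridge with a purple label: foot 90 long (its x) by 26 thick (its y) and 42 high; on its middle a grip 48 long by 22 thick, reaching to 64 high, with a free 21 mm shoulder at each end. About 130 g, stands upright and glides easily; origin at the middle of its underside. Already in the tray at the start.
- stay3: black game cartridge with a salmon label: foot 90 long (its x) by 26 thick (its y) and 42 high; on its middle a grip 48 long by 22 thick, reaching to 64 high, with a free 21 mm shoulder at each end. About 130 g, stands upright and glides easily; origin at the middle of its underside. Already in the tray at the start.
- stay4: black game cartridge with a teal label: foot 90 long (its x) by 26 thick (its y) and 42 high; on its middle a grip 48 long by 22 thick, reaching to 64 high, with a free 21 mm shoulder at each end. About 130 g, stands upright and glides easily; origin at the middle of its underside. Already in the tray at the start.
- joystick: orange joystick, 95 square and 116 high, loose bystander; origin under its middle
- coaster: blue and white ceramic coaster, 100 across and 7 thick, loose bystander; origin under its middle
- mug: white mug, 78 across and 90 high, standing on the coaster, loose bystander; origin under its middle
- remote: black remote control, 150 by 45 by 18, loose bystander; origin under its middle
- cases: pile of three game cases, 190 by 135 by 45, one loose bystander; origin under its middle
- cactus: cactus in a terracotta pot, 84 across and 112 high, loose bystander; origin under its middle
- gamepad: cream game pad, 60 (x) by 144 (y) by 34, loose bystander; origin under its middle
There are look-alikes about, which are no part of the job. What is shaped like the cart3 but pink is not meant. Leave any pink look-alike of the cart2 alone.

How it is judged:
By the outcome, as a careful person would: the job done as asked, in the order asked, and still so for the second after the job is handed in, with the robot touching nothing.
Of cart1, cart2, cart3, cart4 only 3 to 4 are there at a start; the rules pass over those that are not, and their reading is None.
At some moment in a run one of cart1, cart2, cart3, cart4 may be knocked a few centimetres aside while the robot is not near it.
It also fails if it takes over 210 s, if anything falls off the work surface, if the arm or the gripper's body presses on something with over 40 N, if the wrist force passes 120 N, or if a joint passes its speed limit or range.

## Working session

There is one attempt and no reset: what is moved stays moved. The work goes in short steps, Python scripts to look and compute and a tool call to move; the robot and the scene stay as the last step left them, time stands still between calls to the robot, and variables do not carry over. Pictures are saved under pics/ and viewed, at most 14 in all, crops included, and the job is handed in when it is done.

Besides the shell and the picture viewer there is one more tool, called after "Request:" as name(argument=value, ...), one argument or row to a line, values as JSON. apply_moves: Moves the arm, as the interface text tells. Shifts and turns lie within -1 to 1; 1 stands for 0.2 m of shift or pi rad of turn. Its arguments: {"type":"object","properties":{"targets":{"type":"array"},"gripper":{"type":"number"},"newtons":{"type":"number"}},"required":["targets"]}

```bash
mkdir -p pics
cat > h.py <<'E'
import numpy as np, cv2
from rig import manip
from scipy.spatial.transform import Rotation as Rot
def shot(n,save=None):
    d=manip.get_image(n)
    if save: cv2.imwrite('pics/'+save,d['image'][:,:,::-1])
    np.savez('/tmp/%s.npz'%n,**d); return d
def load(n): return dict(np.load('/tmp/%s.npz'%n))
def cloud(d):
    h,w=d['range_z'].shape; f=h/2/np.tan(np.radians(float(d['fov_y']))/2)
    v,u=np.mgrid[:h,:w]; z=d['range_z']
    P=np.stack([(u-d['cx'])/f*z,(v-d['cy'])/f*z,z],-1)
    return (P-d['t'])@d['R']
def proj(d,X):
    h=420; f=h/2/np.tan(np.radians(float(d['fov_y']))/2)
    c=d['R']@np.array(X)+d['t']; return c[0]/c[2]*f+d['cx'],c[1]/c[2]*f+d['cy']
def st():
    s=manip.get_state(); print('t',s['t'],'p',np.round(s['tcp_pos'],4),'r',np.round(s['tcp_rot'],3),'F',np.round(s['wrist_force'],1),'gap',s['finger_gap'],'gf',s['gripper_force']); return s
E
python3 - <<'E'
from h import *
s=st(); print(manip.grip_depth, Rot.from_rotvec(s['tcp_rot']).as_matrix().round(3))
for n in ['scene','side','wrist']:
    d=shot(n,n+'0.png'); print(n,d['fov_y'],(-d['R'].T@d['t']).round(3),d['R'][2].round(2))
a=[cv2.imread('pics/%s0.png'%n) for n in ['scene','side','wrist']]
E
```

```text
t 0.0 p [ 6.494e-01 -1.000e-04  2.136e-01] r [-2.221e+00 -2.221e+00  2.000e-03] F [-0.5 -0.7  0.2] gap 0.09195420210348305 gf 0.0
-0.0187 [[ 0.     1.    -0.002]
 [ 1.    -0.    -0.   ]
 [-0.    -0.002 -1.   ]]
scene 49.22198311575434 [0.137 0.283 1.552] [ 0.27 -0.2  -0.94]
side 50.39413952310629 [ 0.114 -0.922  0.795] [ 0.35  0.76 -0.54]
wrist 67.92801603635664 [0.65  0.067 0.384] [-0.   -0.24 -0.97]
```

View pics/scene0.png

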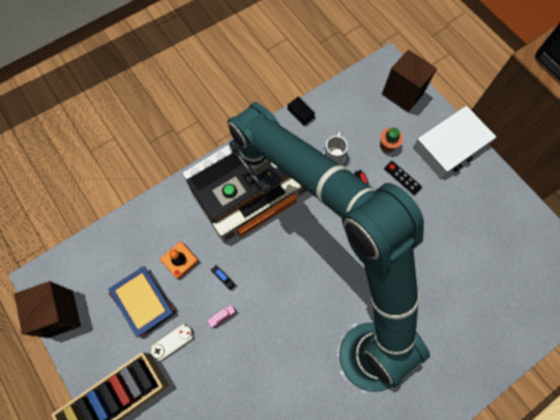

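View pics/side0.png

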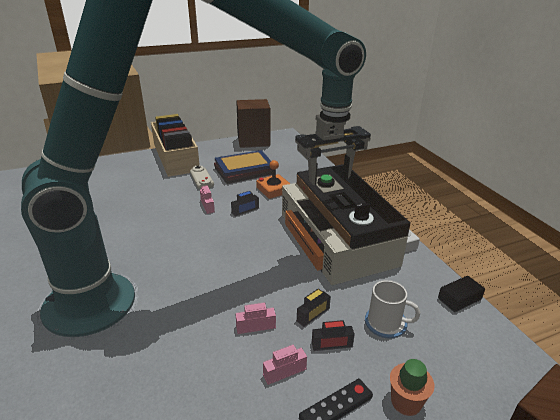

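Scene: console at (245,190), blue cartridge at (223,277), pink look-alike at (222,316). Side: yellow at (313,305), red at (333,335), pink ones at (255,320) and (285,365). No green cartridge is visible. Next I measure from the depth data.

Run:
```python
from h import *
S=load('scene');D=load('side');W=load('wrist')
Ps=[cloud(x) for x in (S,D,W)]
for n,P,d in zip('sdw',Ps,(S,D,W)):
    c=d['image'].astype(int); r,g,b=c[...,0],c[...,1],c[...,2]
    gm=(g>r*1.5)&(g>b*1.5)&(g>60)&(P[...,2]>.155)&(P[...,2]<.19)&(P[...,0]<1)
    if gm.sum(): print(n,'start',np.median(P[gm],0).round(3),gm.sum())
    om=(r>120)&(g<110)&(b<70)&(r>g*1.6)&(P[...,2]>.01)&(P[...,2]<.07)&(abs(P[...,1])<.25)&(P[...,0]<.8)
    print(n,'orange',np.round([P[om].min(0),P[om].max(0)],3) if om.sum() else 0,om.sum())
    if om.sum()>20:
        q=P[om][:,:2]; print(cv2.fitLine(q.astype(np.float32),cv2.DIST_HUBER,0,.01,.01).ravel().round(3))
# height-map: combine, top-down
pts=np.concatenate([P[(d['range_z']>0)] for P,d in zip(Ps,(S,D,W))]);
col=np.concatenate([d['image'][d['range_z']>0] for d in (S,D,W)])
m=(pts[:,2]>.012)&(pts[:,2]<.2)&(pts[:,0]>.2)&(pts[:,0]<1.1)&(abs(pts[:,1])<.8)
p,c=pts[m],col[m]; o=np.argsort(p[:,2]);p,c=p[o],c[o]
im=np.full((450,800,3),128,np.uint8); 
v=((1.1-p[:,0])*500).astype(int);u=((.8-p[:,1])*500).astype(int)
im[np.clip(v,0,449),np.clip(u,0,799)]=c[:,::-1]
for k in range(9): cv2.putText(im,'%.1f'%(1.1-k*.1),(0,k*50+5),0,.35,(0,0,255)); 
for k in range(17): cv2.putText(im,'%.1f'%(.8-k*.1),(k*50-8,445),0,.35,(0,0,255)); 
cv2.imwrite('pics/top.png',im)
```

```text
s start [0.687 0.085 0.17 ] 97
s orange [[ 0.573 -0.099  0.047]
 [ 0.59   0.122  0.065]] 166
[0.003 1.    0.581 0.002]
d start [0.683 0.079 0.171] 68
d orange [[ 0.57  -0.101  0.052]
 [ 0.592  0.121  0.058]] 63
[ 0.034 -0.999  0.582  0.054]
w start [0.686 0.085 0.172] 2204
w orange 0 0
```

View pics/top.png

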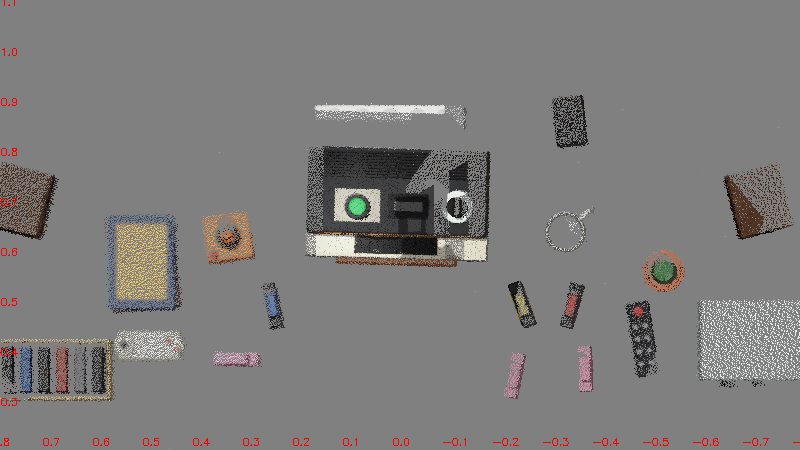

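View pics/wrist0.png

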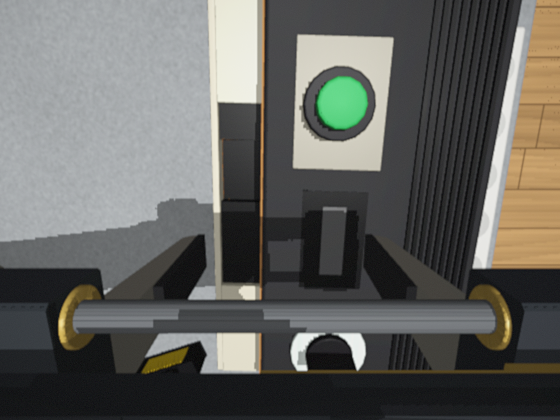

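Top map: blue cartridge (x .495, y .255), yellow (.495,-.24), red (.495,-.34), no green; pinks at (.39,.33), (.36,-.225), (.37,-.37). The wrist view shows the black groove at cols 220–262, rows 103–283. I refine the console and cartridge poses next.

```bash
cat > fit.py <<'E'
from h import *
def carts(Ps,regs):
    for n,(x,y) in regs.items():
        for k,P in Ps.items():
            q=P.reshape(-1,3); m=(q[:,2]>.03)&(q[:,2]<.075)&(np.hypot(q[:,0]-x,q[:,1]-y)<.065)
            a=q[m]; 
            if len(a)<30: continue
            g=a[a[:,2]>.056]
            for nm,b in (('all',a),('top',g)):
                if len(b)<10: continue
                r=cv2.minAreaRect(b[:,:2].astype(np.float32)); print(n,k,nm,len(b),np.round(r[0],4),np.round(r[1],3),round(r[2],1))
E
python3 - <<'E'
from fit import *
S=load('scene');D=load('side');W=load('wrist')
Ps={k:cloud(x) for k,x in zip('sdw',(S,D,W))}
carts(Ps,dict(blue=(.495,.255),yellow=(.495,-.24),red=(.495,-.34)))
for k in 'sdw':
    P=Ps[k]; q=P.reshape(-1,3)
    m=(abs(q[:,2]-.11)<.004)&(q[:,0]>.57)&(q[:,0]<.66)&(abs(q[:,1])<.25)
    a=q[m]
    # front lip edge per y bins: min x
    for nm,lo,hi in (('lip',.107,.114),('top',.145,.155)):
        m=(q[:,2]>lo)&(q[:,2]<hi)&(q[:,0]>.55)&(q[:,0]<.9)&(abs(q[:,1])<.25); a=q[m]
        if len(a)<50: continue
        print(k,nm,'y',a[:,1].min().round(4),a[:,1].max().round(4),[(round(y,2),a[abs(a[:,1]-y)<.012][:,0].min().round(4),a[abs(a[:,1]-y)<.012][:,0].max().round(4)) for y in np.arange(-.16,.17,.04) if (abs(a[:,1]-y)<.012).sum()>3])
    for y in np.arange(-.12,.13,.01):
        m=(abs(q[:,1]-y)<.005)&(q[:,0]>.597)&(q[:,0]<.622)&(q[:,2]>.08)&(q[:,2]<.13)
        if m.sum()>2: print(k,round(y,3),q[m][:,2].mean().round(4),m.sum(),end=' | ')
    print()
P=Ps['w'];d=W
for r in (60,110,130,160,190,230,270): print(r,[(c,P[r,c].round(3).tolist()) for c in (222,240,258)])
E
```

```text
blue s all 208 [0.4896 0.2561] [0.089 0.024] 10.9
blue s top 103 [0.4906 0.2564] [0.05  0.021] 10.4
blue d all 281 [0.487  0.2544] [0.091 0.033] 11.6
blue d top 89 [0.4863 0.2526] [0.049 0.03 ] 26.2
yellow d all 500 [ 0.4901 -0.2464] [0.091 0.027] 18.4
yellow d top 183 [ 0.4902 -0.2454] [0.05  0.024] 21.6
yellow w all 639 [ 0.4935 -0.2303] [0.087 0.023] 3.2
red s all 97 [ 0.5011 -0.345 ] [0.026 0.067] 74.9
red s top 66 [ 0.4905 -0.344 ] [0.023 0.047] 80.1
red d all 657 [ 0.4883 -0.3445] [0.03  0.089] 74.9
red d top 221 [ 0.4887 -0.3446] [0.025 0.049] 76.6
s lip y -0.1291 0.1879 [(np.float64(-0.12), np.float64(0.5826), np.float64(0.6261)), (np.float64(-0.08), np.float64(0.5807), np.float64(0.6282)), (np.float64(-0.04), np.float64(0.5835), np.float64(0.6196)), (np.float64(0.0), np.float64(0.5829), np.float64(0.6323)), (np.float64(0.04), np.float64(0.5843), np.float64(0.6333)), (np.float64(0.08), np.float64(0.5872), np.float64(0.635)), (np.float64(0.12), np.float64(0.5874), np.float64(0.6358)), (np.float64(0.16), np.float64(0.5913), np.float64(0.6372))]
s top y -0.1041 0.1861 [(np.float
[... 3926 characters left out ...]
0.1103 394 | w 0.12 0.1103 405 | 
60 [(222, [0.599, 0.124, 0.11]), (240, [0.613, 0.124, 0.11]), (258, [0.628, 0.124, 0.112])]
110 [(222, [0.596, 0.086, 0.104]), (240, [0.611, 0.086, 0.105]), (258, [0.627, 0.086, 0.105])]
130 [(222, [0.595, 0.069, 0.105]), (240, [0.611, 0.069, 0.103]), (258, [0.626, 0.069, 0.104])]
160 [(222, [0.585, 0.039, 0.057]), (240, [0.608, 0.042, 0.094]), (258, [0.625, 0.042, 0.095])]
190 [(222, [0.591, 0.015, 0.096]), (240, [0.608, 0.014, 0.094]), (258, [0.625, 0.014, 0.095])]
230 [(222, [0.59, -0.023, 0.103]), (240, [0.608, -0.022, 0.106]), (258, [0.625, -0.022, 0.104])]
270 [(222, [0.589, -0.063, 0.105]), (240, [0.606, -0.063, 0.104]), (258, [0.624, -0.062, 0.105])]
```

The depth shows the recess at y ≈ .005–.061 (middle .033), with the groove centre line at x ≈ .610 and console yaw about −1.7°. The tool goes crosswise with the fingers closed to feel along the floor.

Request:
apply_moves(
  targets=[
    [-0.1, -0.2, 0, 0.509],
    [-0.1, -0.2, 0, 0.509],
    [-0.1, -0.2, 0, 0.509],
    [-0.1, -0.2, 0, 0.509],
    [-0.1, -0.2, 0, 0.509],
    [-0.1, -0.2, 0, 0.509],
    [-0.1, -0.2, 0, 0.509],
    [-0.1, -0.2, 0, 0.509],
    [-0.1, -0.2, 0.2, 0.509],
    [-0.1, -0.2, 0.4, 0.509],
    [-0.1, -0.2, 0.5, 0.509],
    [-0.1, -0.2, 0.5, 0.509],
  ],
  gripper=1,
  newtons=20,
)

```text
t: 1.65
tcp_pos: [0.6092, -0.0201, 0.1134]
tcp_rot: [3.141, -0.045, -0.004]
wrist_force: [0.1, -0.3, -0.2]
finger_gap: 0.0004
gripper_force: 0.0
```

Request:
apply_moves(
  targets=[
    [0, 0, 0.03, 0],
    [0, 0, 0.045, 0],
    [0, 0, 0.05, 0],
    [0, 0, 0.052, 0],
    [0, 0, 0.052, 0],
  ],
)

```text
t: 2.28
tcp_pos: [0.6102, -0.02, 0.1045]
tcp_rot: [-3.141, 0.045, -0.001]
wrist_force: [0.7, 0.1, 0.5]
finger_gap: 0.0003
gripper_force: 0.4
```

Request:
apply_moves(
  targets=[
    [0, -0.03, 0, 0],
    [0, -0.06, 0, 0],
    [0, -0.09, 0, 0],
    [0, -0.12, 0, 0],
    [0, -0.15, 0, 0],
    [0, -0.18, 0, 0],
    [0, -0.21, 0, 0],
    [0, -0.24, 0, 0],
    [0, -0.265, 0, 0],
    [0, -0.265, 0, 0],
  ],
)

```text
t: 3.52
tcp_pos: [0.6114, 0.0337, 0.1041]
tcp_rot: [-3.141, 0.043, 0.0]
wrist_force: [0.0, 0.5, -0.8]
finger_gap: 0.0007
gripper_force: 0.0
```

Request:
apply_moves(
  targets=[
    [0, 0, 0.02, 0],
    [0, 0, 0.035, 0],
    [0, 0, 0.045, 0],
    [0, 0, 0.055, 0],
    [0, 0, 0.065, 0],
    [0, 0, 0.07, 0],
    [0, 0, 0.075, 0],
  ],
)

```text
t: 4.4
tcp_pos: [0.6119, 0.0327, 0.0897]
tcp_rot: [3.141, -0.045, 0.002]
wrist_force: [-0.9, 0.0, 5.9]
finger_gap: 0.0006
gripper_force: 2.8
```

Request:
apply_moves(
  targets=[
    [0, 0, 0.01, 0],
    [0, 0, 0.015, 0],
    [0, 0, 0.015, 0],
    [0, 0, 0.015, 0],
  ],
)

```text
t: 4.9
tcp_pos: [0.6121, 0.0327, 0.0891]
tcp_rot: [-3.14, 0.045, -0.002]
wrist_force: [-6.3, -0.6, 21.8]
finger_gap: 0.0007
gripper_force: 12.8
```

Request:
apply_moves(
  targets=[
    [0, 0, -0.1, 0],
    [0, 0, -0.3, 0],
    [0, 0, -0.6, 0],
    [-0.3, 0, -0.8, -0.3],
    [-0.6, 0, -0.8, -0.5],
    [-0.6, 0, -0.8, -0.5],
    [-0.6, 0, -0.8, -0.5],
    [-0.6, 0, -0.8, -0.5],
    [-0.6, 0, -0.8, -0.5],
    [-0.6, 0, -0.8, -0.5],
    [-0.6, 0, -0.8, -0.5],
    [-0.6, 0, -0.8, -0.5],
  ],
  gripper=0,
)

```text
t: 6.4
tcp_pos: [0.4915, 0.0363, 0.2462]
tcp_rot: [2.249, 2.193, 0.0]
wrist_force: [-0.9, -0.3, 0.4]
finger_gap: 0.0919
gripper_force: 0.0
```

Run:
```python
from h import *
st(); d=shot('wrist','w1.png'); D=shot('side','s1.png')
P=cloud(d); c=d['image'].astype(int)
om=(c[...,0]>90)&(c[...,0]>c[...,1]*1.6)&(c[...,1]<130)&(c[...,2]<80)&(P[...,2]>.035)&(P[...,2]<.065)&(P[...,0]<.5)
q=P[om]; print(om.sum(),np.round([q.min(0),q.max(0)],3)); print(cv2.fitLine(q[:,:2].astype(np.float32),2,0,.01,.01).ravel().round(3))
```

```text
t 6.4 p [0.4915 0.0363 0.2462] r [2.249 2.193 0.   ] F [-0.9 -0.3  0.4] gap 0.09192545440281841 gf 0.0
796 [[ 0.312 -0.223  0.035]
 [ 0.499  0.127  0.058]]
[ 0.349  0.937  0.457 -0.011]
```

View pics/w1.png

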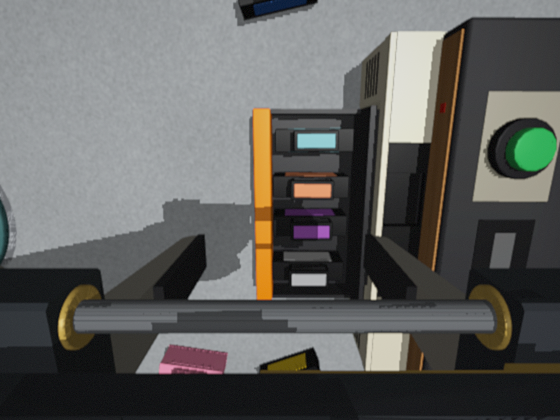

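Wrist view: the tray is out, with teal (316,140), salmon (312,190), purple (310,230) and grey (308,278) in a row. Now I measure the tray and stays.

```bash
cat > tray.py <<'E'
from fit import *
def tray(n):
    P=cloud(load(n)); q=P.reshape(-1,3)
    m=(q[:,2]>.068)&(q[:,2]<.083)&(q[:,0]>.485)&(q[:,0]<.56)&(abs(q[:,1])<.14); a=q[m]
    y=np.sort(a[:,1]); 
    g=np.split(y,np.where(np.diff(y)>.003)[0]+1)
    for s in g:
        if len(s)<20: continue
        b=a[(a[:,1]>=s[0])&(a[:,1]<=s[-1])]; r=cv2.minAreaRect(b[:,:2].astype(np.float32))
        print(n,len(s),'y',s[0].round(4),s[-1].round(4),'c',np.round(r[0],4),np.round(r[1],3),round(r[2],1),b[:,2].mean().round(4))
    m=(q[:,2]>.04)&(q[:,2]<.062)&(q[:,0]>.44)&(q[:,0]<.478)&(abs(q[:,1])<.15); a=q[m]
    print('front panel y',a[:,1].min().round(4),a[:,1].max().round(4),'x',[(round(float(np.median(a[abs(a[:,1]-yy)<.01][:,0])),4)) for yy in (-.1,-.05,0,.05,.1) if (abs(a[:,1]-yy)<.01).sum()>2],a[:,0].min(),a[:,0].max())
    m=(q[:,2]>.036)&(q[:,2]<.05)&(q[:,0]>.48)&(q[:,0]<.57)&(abs(q[:,1])<.15)&(abs(q[:,1])>.1); a=q[m]
    for s in (1,-1):
        b=a[a[:,1]*s>0]; 
        if len(b): print('wall',b[:,1].min().round(4),b[:,1].max().round(4),len(b))
E
python3 - <<'E'
from tray import *
tray('wrist');tray('side')
E
```

```text
wrist 758 y -0.0769 -0.054 c [ 0.518  -0.0654] [0.022 0.047] 88.1 0.0759
wrist 840 y -0.018 0.0048 c [ 0.5211 -0.0069] [0.023 0.048] 89.2 0.0759
wrist 895 y 0.0294 0.0526 c [0.5227 0.0412] [0.022 0.047] 88.3 0.0763
wrist 952 y 0.0834 0.106 c [0.5271 0.095 ] [0.022 0.047] 88.6 0.0765
front panel y -0.1068 0.1304 x [0.4637, 0.4654, 0.4659, 0.4668, 0.4678] 0.4515302434265934 0.4779925863769062
wall 0.1232 0.1306 438
wall -0.1092 -0.1017 478
side 132 y -0.081 -0.0552 c [ 0.5162 -0.0681] [0.025 0.049] 89.2 0.0749
side 121 y -0.0217 0.0045 c [ 0.5188 -0.0084] [0.048 0.026] 0.9 0.0747
side 114 y 0.0258 0.0534 c [0.5206 0.0391] [0.05  0.027] 3.4 0.0744
side 97 y 0.0793 0.106 c [0.524  0.0918] [0.026 0.048] 85.2 0.0751
front panel y -0.11 0.1341 x [0.4594, 0.4592, 0.4618, 0.4632, 0.4622] 0.4494882124934132 0.4779979460220187
wall 0.1016 0.1302 26
wall -0.1144 -0.1023 135
```

View pics/s1.png

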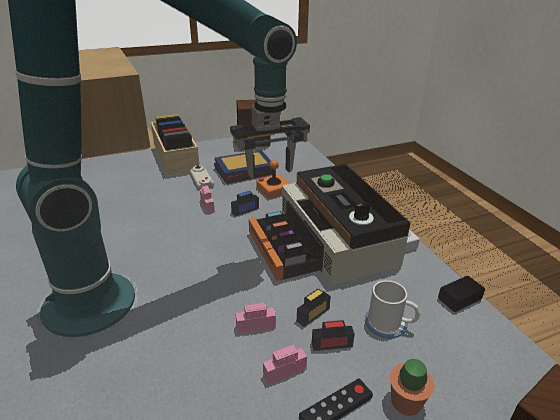

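Tray inner y is about −.102 to .125. I ease teal by +14 mm, grey by −20 mm and purple by +14 mm, each gripped lengthwise over its grip without lifting. Teal goes first.

Request:
apply_moves(
  targets=[
    [0.3, 0.17, 0, 0],
    [0.3, 0.17, 0.3, 0],
    [0.3, 0.17, 0.6, 0],
    [0.3, 0.17, 0.75, 0],
    [0.3, 0.17, 0.75, 0],
    [0.3, 0.17, 0.8, 0],
    [0.3, 0.17, 0.85, 0],
    [0.3, 0.17, 0.9, 0],
    [0.3, 0.17, 0.935, 0],
    [0.3, 0.17, 0.935, 0],
  ],
  gripper=0.413,
  newtons=8,
)

```text
t: 7.75
tcp_pos: [0.5269, 0.0952, 0.0587]
tcp_rot: [-2.252, -2.189, 0.001]
wrist_force: [-0.3, -0.0, -1.2]
finger_gap: 0.0539
gripper_force: 0.0
```

Request:
apply_moves(
  targets=[
    [0, 0, 0, 0],
    [0, 0, 0, 0],
    [0, 0, 0, 0],
    [0, 0, 0, 0],
    [0, 0, 0, 0],
  ],
  gripper=1,
)

```text
t: 8.38
tcp_pos: [0.5272, 0.0953, 0.0592]
tcp_rot: [2.253, 2.19, 0.0]
wrist_force: [-0.4, -0.8, -1.3]
finger_gap: 0.0481
gripper_force: 8.0
```

Request:
apply_moves(
  targets=[
    [0.015, 0, 0, 0],
    [0.03, 0, 0, 0],
    [0.045, 0, 0, 0],
    [0.06, 0, 0, 0],
    [0.07, 0, 0, 0],
    [0.07, 0, 0, 0],
  ],
)

```text
t: 9.12
tcp_pos: [0.5277, 0.1097, 0.0593]
tcp_rot: [-2.252, -2.19, -0.001]
wrist_force: [-0.1, 0.0, 0.5]
finger_gap: 0.0479
gripper_force: 8.0
```

Request:
apply_moves(
  targets=[
    [0, 0, 0, 0],
    [0, 0, 0, 0],
    [0, 0, -0.05, 0],
    [0, 0, -0.22, 0],
    [-0.2, 0, -0.22, 0],
    [-0.5, -0.02, -0.22, 0],
    [-0.8, -0.02, -0.22, 0],
    [-0.875, -0.02, -0.22, 0],
    [-0.875, -0.02, -0.15, 0],
    [-0.875, -0.02, -0.05, 0],
    [-0.875, -0.02, 0, 0],
    [-0.875, -0.02, 0, 0],
  ],
  gripper=0.413,
)

```text
t: 10.62
tcp_pos: [0.5181, -0.0639, 0.0581]
tcp_rot: [-2.249, -2.191, 0.002]
wrist_force: [-0.6, 0.6, 0.4]
finger_gap: 0.0537
gripper_force: 0.0
```

Request:
apply_moves(
  targets=[
    [0, 0, 0, 0],
    [0, 0, 0, 0],
    [0, 0, 0, 0],
    [0, 0, 0, 0],
    [-0.015, 0, 0, 0],
    [-0.03, 0, 0, 0],
    [-0.045, 0, 0, 0],
    [-0.06, 0, 0, 0],
    [-0.075, 0, 0, 0],
    [-0.09, 0, 0, 0],
    [-0.1, 0, 0, 0],
    [-0.1, 0, 0, 0],
  ],
  gripper=1,
)

```text
t: 12.12
tcp_pos: [0.5182, -0.0858, 0.0593]
tcp_rot: [2.253, 2.189, -0.0]
wrist_force: [-0.1, -1.0, -0.1]
finger_gap: 0.0474
gripper_force: 8.0
```

Request:
apply_moves(
  targets=[
    [0, 0, 0, 0],
    [0, 0, 0, 0],
    [0, 0, -0.05, 0],
    [0, 0, -0.22, 0],
    [0.2, 0, -0.22, 0],
    [0.4, 0.005, -0.22, 0],
    [0.4, 0.005, -0.22, 0],
    [0.4, 0.005, -0.15, 0],
    [0.4, 0.005, -0.05, 0],
    [0.4, 0.005, 0, 0],
    [0.4, 0.005, 0, 0],
  ],
  gripper=0.413,
)

```text
t: 13.5
tcp_pos: [0.5206, -0.0066, 0.0582]
tcp_rot: [-2.254, -2.187, 0.003]
wrist_force: [-0.5, 0.0, 0.6]
finger_gap: 0.0539
gripper_force: 0.0
```

Request:
apply_moves(
  targets=[
    [0, 0, 0, 0],
    [0, 0, 0, 0],
    [0, 0, 0, 0],
    [0, 0, 0, 0],
    [0.015, 0, 0, 0],
    [0.03, 0, 0, 0],
    [0.045, 0, 0, 0],
    [0.06, 0, 0, 0],
    [0.06, 0, 0, 0],
  ],
  gripper=1,
)

```text
t: 14.62
tcp_pos: [0.5218, 0.007, 0.0593]
tcp_rot: [-2.252, -2.19, -0.001]
wrist_force: [0.3, -0.0, 0.1]
finger_gap: 0.048
gripper_force: 8.0
```

Request:
apply_moves(
  targets=[
    [0, 0, 0, 0],
    [0, 0, 0, 0],
    [0, 0, -0.1, 0],
    [0, 0, -0.4, 0],
    [0.2, -0.1, -0.7, 0],
    [0.5, -0.18, -0.8, -0.069],
    [0.8, -0.18, -0.8, -0.069],
    [0.9, -0.18, -0.8, -0.069],
    [0.9, -0.18, -0.8, -0.069],
    [0.9, -0.18, -0.8, -0.069],
  ],
  gripper=0.413,
)

```text
t: 15.88
tcp_pos: [0.4908, 0.186, 0.2189]
tcp_rot: [2.004, 2.419, -0.002]
wrist_force: [-0.5, -0.8, -0.4]
finger_gap: 0.0541
gripper_force: 0.0
```

Run:
```python
from tray import *
st(); shot('wrist','w2.png'); shot('side'); shot('scene')
tray('wrist');tray('side')
carts({k:cloud(load(k)) for k in ('scene','side','wrist')},dict(blue=(.49,.256),yellow=(.49,-.245),red=(.489,-.345)))
```

```text
t 15.875 p [0.4908 0.186  0.2189] r [ 2.004e+00  2.419e+00 -2.000e-03] F [-0.5 -0.8 -0.4] gap 0.05408284016759485 gf 0.0
wrist 833 y -0.0062 0.0183 c [0.5217 0.0063] [0.024 0.048] 87.8 0.0756
wrist 97 y 0.0293 0.037 c [0.5294 0.0332] [0.008 0.033] 89.7 0.0764
wrist 924 y 0.0981 0.1212 c [0.5275 0.1094] [0.023 0.048] 88.6 0.076
front panel y -0.0482 0.1318 x [0.4616, 0.4652, 0.4645, 0.467] 0.4528657188995741 0.4779774637389544
wall 0.1045 0.131 654
side 131 y -0.1028 -0.0762 c [ 0.5169 -0.0895] [0.026 0.048] 88.2 0.0752
side 115 y -0.0095 0.0168 c [0.5198 0.0033] [0.049 0.026] 1.1 0.0748
side 112 y 0.026 0.0518 c [0.5202 0.0389] [0.048 0.026] 0.3 0.0748
side 108 y 0.0923 0.122 c [0.5258 0.1083] [0.03  0.048] 86.0 0.0741
front panel y -0.1101 0.1323 x [0.4615, 0.4573, 0.4618, 0.4624, 0.4616] 0.4496441118338366 0.477970995492455
wall 0.1 0.1276 8
wall -0.114 -0.1001 167
blue scene all 208 [0.4902 0.2562] [0.091 0.024] 10.5
blue scene top 104 [0.4908 0.2564] [0.049 0.021] 10.3
blue side all 285 [0.4876 0.2523] [0.091 0.03 ] 11.6
blue side top 83 [0.4881 0.2538] [0.049 0.027] 12.0
blue wrist all 2059 [0.4897 0.2561] [0.09  0.025] 10.7
blue wrist top 1071 [0.4899 0.256 ] [0.047 0.022] 10.7
yellow scene all 225 [ 0.4912 -0.243 ] [0.09  0.029] 19.2
yellow scene top 90 [ 0.4918 -0.2438] [0.047 0.025] 16.9
yellow side all 504 [ 0.4898 -0.2454] [0.091 0.029] 19.8
yellow side top 183 [ 0.4896 -0.2451] [0.049 0.024] 17.2
red scene all 214 [ 0.4906 -0.341 ] [0.03  0.091] 74.6
red scene top 87 [ 0.491  -0.3424] [0.024 0.05 ] 73.9
red side all 658 [ 0.4882 -0.3447] [0.029 0.089] 74.0
red side top 224 [ 0.4884 -0.3444] [0.026 0.048] 76.3
```

Request:
apply_moves(
  targets=[
    [0.345, 0.06, 0.1, 0],
    [0.345, 0.06, 0.3, 0],
    [0.345, 0.06, 0.5, 0],
    [0.345, 0.06, 0.65, 0],
    [0.345, 0.06, 0.7, 0],
    [0.345, 0.06, 0.78, 0],
    [0.345, 0.06, 0.84, 0],
    [0.345, 0.06, 0.862, 0],
    [0.345, 0.06, 0.862, 0],
  ],
  gripper=0.413,
  newtons=20,
)

```text
t: 17.15
tcp_pos: [0.4898, 0.2575, 0.0468]
tcp_rot: [2.003, 2.421, 0.0]
wrist_force: [0.5, -0.3, -0.8]
finger_gap: 0.054
gripper_force: 0.0
```

Request:
apply_moves(
  targets=[
    [0, 0, 0, 0],
    [0, 0, 0, 0],
    [0, 0, 0, 0],
    [0, 0, 0, 0],
    [0, 0, -0.1, 0],
    [0, 0, -0.3, 0],
    [0, 0, -0.5, 0],
    [0, 0, -0.5, 0],
  ],
  gripper=1,
)

```text
t: 18.15
tcp_pos: [0.4915, 0.2584, 0.1496]
tcp_rot: [2.001, 2.419, 0.009]
wrist_force: [0.1, -0.5, -1.6]
finger_gap: 0.0477
gripper_force: 20.0
```

Request:
apply_moves(
  targets=[
    [-0.2, 0, 0, 0],
    [-0.5, 0, 0, 0.03],
    [-0.75, 0, 0, 0.069],
    [-0.92, 0, 0, 0.069],
    [-0.92, 0.005, 0, 0.069],
    [-0.92, 0.005, 0, 0.069],
    [-0.92, 0.005, 0, 0.069],
  ],
)

```text
t: 19.02
tcp_pos: [0.5246, 0.0783, 0.1462]
tcp_rot: [-2.249, -2.192, 0.001]
wrist_force: [-0.4, -0.6, -1.2]
finger_gap: 0.0481
gripper_force: 20.0
```

Request:
apply_moves(
  targets=[
    [-0.005, 0, 0.1, 0],
    [-0.005, 0, 0.2, 0],
    [-0.005, 0, 0.27, 0],
    [-0.005, 0, 0.32, 0],
    [-0.005, 0, 0.36, 0],
    [-0.005, 0, 0.39, 0],
    [-0.005, 0, 0.41, 0],
    [-0.005, 0, 0.425, 0],
    [-0.005, 0, 0.43, 0],
    [-0.005, 0, 0.433, 0],
    [-0.005, 0, 0.433, 0],
  ],
)

```text
t: 20.4
tcp_pos: [0.5252, 0.0759, 0.0603]
tcp_rot: [2.253, 2.19, 0.0]
wrist_force: [-0.5, 0.8, -1.2]
finger_gap: 0.0477
gripper_force: 20.0
```

Request:
apply_moves(
  targets=[
    [0, 0, 0.005, 0],
    [0, 0, 0.005, 0],
  ],
)

```text
t: 20.65
tcp_pos: [0.5252, 0.0759, 0.0592]
tcp_rot: [2.253, 2.19, 0.0]
wrist_force: [0.2, -0.2, -1.0]
finger_gap: 0.0477
gripper_force: 20.0
```

Request:
apply_moves(
  targets=[
    [0, 0, 0, 0],
    [0, 0, 0, 0],
    [0, 0, -0.05, 0],
    [0, 0, -0.2, 0],
    [0, 0, -0.5, 0],
    [-0.2, 0, -0.6, 0],
    [-0.5, 0, -0.6, 0],
    [-0.8, 0, -0.6, 0],
    [-1, 0, -0.6, 0],
    [-1, 0, -0.6, 0],
  ],
  gripper=0.413,
)

```text
t: 21.9
tcp_pos: [0.519, -0.128, 0.18]
tcp_rot: [2.259, 2.181, -0.0]
wrist_force: [0.1, 0.9, 0.3]
finger_gap: 0.0539
gripper_force: 0.0
```

Run:
```python
from tray import *
s=st(); print(Rot.from_rotvec(s['tcp_rot']).as_matrix().round(4)); shot('side'); shot('scene');shot('wrist','w3.png')
tray('side');tray('scene');tray('wrist')
carts({k:cloud(load(k)) for k in ('scene','side')},dict(yellow=(.49,-.245),red=(.489,-.345)))
```

```text
t 21.9 p [ 0.519 -0.128  0.18 ] r [ 2.259  2.181 -0.   ] F [0.1 0.9 0.3] gap 0.05388374756309505 gf 0.0
[[ 0.0349  0.9994  0.001 ]
 [ 0.9994 -0.0349 -0.0015]
 [-0.0014  0.0011 -1.    ]]
side 135 y -0.1025 -0.0753 c [ 0.5166 -0.0888] [0.048 0.027] 2.8 0.0748
side 119 y -0.0113 0.0201 c [0.5203 0.0059] [0.031 0.048] 83.8 0.0746
side 111 y 0.0267 0.0523 c [0.521  0.0395] [0.025 0.049] 89.5 0.0745
side 105 y 0.0587 0.0858 c [0.5246 0.0735] [0.027 0.05 ] 85.4 0.0748
side 102 y 0.0932 0.1207 c [0.5266 0.1059] [0.026 0.051] 85.1 0.0748
front panel y -0.1108 0.1293 x [0.4614, 0.4573, 0.4614, 0.4631, 0.4615] 0.44938856995470045 0.4778475554358132
wall 0.1052 0.1281 8
wall -0.1121 -0.1001 168
scene 94 y -0.1009 -0.076 c [ 0.5181 -0.0876] [0.024 0.049] 85.0 0.0754
scene 90 y -0.0053 0.017 c [0.5227 0.0057] [0.022 0.051] 89.3 0.0752
scene 95 y 0.0293 0.0522 c [0.5224 0.0405] [0.022 0.047] 87.4 0.0753
scene 94 y 0.0631 0.0868 c [0.5251 0.0751] [0.022 0.048] 86.8 0.0754
scene 96 y 0.0969 0.1195 c [0.5287 0.1082] [0.022 0.049] 88.7 0.0758
front panel y -0.1064 0.1306 x [0.4629, 0.4613, 0.4637, 0.4644, 0.4657] 0.4515838605154036 0.47796764640911193
wall 0.1005 0.1293 69
wall -0.1113 -0.1003 22
wrist 1392 y -0.0991 -0.0761 c [ 0.5182 -0.0876] [0.022 0.047] 88.3 0.0763
wrist 1830 y -0.0063 0.0167 c [0.522  0.0052] [0.022 0.048] 88.6 0.0762
wrist 1448 y 0.0282 0.0443 c [0.5223 0.0363] [0.015 0.048] 88.2 0.0759
front panel y -0.1068 0.0566 x [0.4652, 0.4645, 0.4661, 0.4674] 0.4518322319886916 0.47799302493997425
wall -0.1094 -0.1024 496
yellow scene all 105 [ 0.4882 -0.2424] [0.086 0.023] 13.3
yellow scene top 45 [ 0.491  -0.2428] [0.048 0.015] 4.6
yellow side all 501 [ 0.4904 -0.2463] [0.092 0.029] 17.8
yellow side top 179 [ 0.4899 -0.246 ] [0.05  0.026] 21.1
red side all 654 [ 0.4885 -0.3446] [0.028 0.09 ] 74.1
red side top 224 [ 0.4884 -0.3445] [0.025 0.048] 72.3
```

View pics/w3.png

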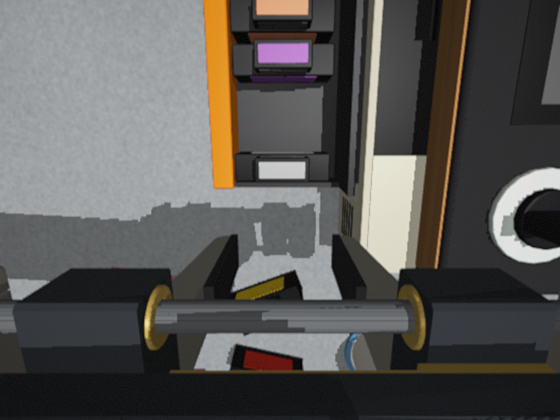

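Wrist view: the tray gap lies between purple (283,55) and grey (283,170); yellow (265,288) and red (268,360) are in place. Next I fetch yellow.

Request:
apply_moves(
  targets=[
    [-0.3, -0.12, 0, 0],
    [-0.59, -0.12, 0, -0.05],
    [-0.59, -0.12, 0.2, -0.11],
    [-0.59, -0.12, 0.4, -0.11],
    [-0.59, -0.12, 0.5, -0.11],
    [-0.59, -0.12, 0.58, -0.11],
    [-0.59, -0.12, 0.63, -0.11],
    [-0.59, -0.12, 0.666, -0.11],
    [-0.59, -0.12, 0.666, -0.11],
  ],
  gripper=0.413,
)

```text
t: 23.18
tcp_pos: [0.4922, -0.2412, 0.046]
tcp_rot: [-1.842, -2.545, -0.0]
wrist_force: [-0.4, -0.3, 0.4]
finger_gap: 0.054
gripper_force: 0.0
```

Request:
apply_moves(
  targets=[
    [0, 0, 0, 0],
    [0, 0, 0, 0],
    [0, 0, 0, 0],
    [0, 0, 0, 0],
    [0, 0, -0.1, 0],
    [0, 0, -0.3, 0],
    [0, 0, -0.5, 0],
    [0, 0, -0.5, 0],
  ],
  gripper=1,
)

```text
t: 24.18
tcp_pos: [0.494, -0.2422, 0.1488]
tcp_rot: [1.839, 2.539, 0.003]
wrist_force: [0.6, 0.1, -1.3]
finger_gap: 0.0479
gripper_force: 20.0
```

Run:
```python
from tray import *
s=st(); R=Rot.from_rotvec(s['tcp_rot']).as_matrix(); print(R[:2,:2].round(4)); d=np.array([.522,-.025])-s['tcp_pos'][:2]; print(d@R[:2,:2]/.2)
P=cloud(shot('side')); q=P.reshape(-1,3); t=s['tcp_pos']
m=(np.hypot(q[:,0]-t[0],q[:,1]-t[1])<.055)&(q[:,2]<t[2]-.002)&(q[:,2]>.02); a=q[m]; print(len(a),a[:,2].min(),a[:,2].max()); r=cv2.minAreaRect(a[:,:2].astype(np.float32)); print(r)
```

```text
t 24.175 p [ 0.494  -0.2422  0.1488] r [1.839 2.539 0.003] F [ 0.6  0.1 -1.3] gap 0.04790476492312257 gf 19.99529778957367
[[-0.3118  0.9501]
 [ 0.9501  0.3118]]
[0.98811652 0.47142152]
593 0.10064120885486101 0.14682953772378213
((0.49446961283683777, -0.24796229600906372), (0.09197080135345459, 0.02781536802649498), 15.558282852172852)
```

Request:
apply_moves(
  targets=[
    [0.25, 0.12, 0, 0],
    [0.5, 0.24, 0, 0.05],
    [0.75, 0.36, 0, 0.11],
    [1.0, 0.475, 0, 0.11],
    [1.0, 0.475, 0, 0.11],
    [1.0, 0.475, 0, 0.11],
    [1.0, 0.475, 0, 0.11],
  ],
)

```text
t: 25.1
tcp_pos: [0.5194, -0.0234, 0.1453]
tcp_rot: [-2.255, -2.187, 0.002]
wrist_force: [-0.3, 0.2, -1.0]
finger_gap: 0.0481
gripper_force: 20.0
```

Run:
```python
from tray import *
s=st(); R=Rot.from_rotvec(s['tcp_rot']).as_matrix(); print(R[:2,:2].round(4)); t=s['tcp_pos']
for n in ('side','scene'):
    P=cloud(shot(n)); q=P.reshape(-1,3)
    m=(np.hypot(q[:,0]-t[0],q[:,1]-t[1])<.055)&(q[:,2]<t[2]-.006)&(q[:,2]>t[2]-.03); a=q[m]
    if len(a)>10: print(n,len(a),cv2.minAreaRect(a[:,:2].astype(np.float32)))
```

```text
t 25.1 p [ 0.5194 -0.0234  0.1453] r [-2.255e+00 -2.187e+00  2.000e-03] F [-0.3  0.2 -1. ] gap 0.04810046031162697 gf 19.995235204696655
[[ 0.0309  0.9995]
 [ 0.9995 -0.0309]]
side 258 ((0.5174784064292908, -0.031816717237234116), (0.028153173625469208, 0.0905575379729271), 87.2597885131836)
scene 42 ((0.5195003747940063, -0.01474183239042759), (0.08822043240070343, 0.008007455617189407), 2.31038236618042)
```

Request:
apply_moves(
  targets=[
    [0.01, 0.01, 0.1, 0],
    [0.01, 0.01, 0.2, 0],
    [0.01, 0.01, 0.27, 0],
    [0.01, 0.01, 0.32, 0],
    [0.01, 0.01, 0.36, 0],
    [0.01, 0.01, 0.39, 0],
    [0.01, 0.01, 0.41, 0],
    [0.01, 0.01, 0.425, 0],
    [0.01, 0.01, 0.432, 0],
    [0.01, 0.01, 0.434, 0],
    [0.01, 0.01, 0.434, 0],
  ],
)

```text
t: 26.58
tcp_pos: [0.5222, -0.0197, 0.0593]
tcp_rot: [2.253, 2.19, 0.0]
wrist_force: [-0.4, 0.5, -0.4]
finger_gap: 0.0474
gripper_force: 20.0
```

Request:
apply_moves(
  targets=[
    [0, 0, 0.003, 0],
    [0, 0, 0.003, 0],
    [0, 0, -0.05, 0],
    [0, 0, -0.2, 0],
    [0, 0, -0.5, 0],
    [-0.2, 0, -0.6, 0],
    [-0.5, 0, -0.6, 0],
    [-0.8, 0, -0.6, 0],
    [-1, 0, -0.6, 0],
    [-1, 0, -0.6, 0],
  ],
  gripper=0.413,
)

```text
t: 27.82
tcp_pos: [0.5156, -0.2237, 0.1801]
tcp_rot: [2.258, 2.181, -0.001]
wrist_force: [-0.3, 0.9, 0.2]
finger_gap: 0.054
gripper_force: 0.0
```

Run:
```python
from tray import *
s=st(); R=Rot.from_rotvec(s['tcp_rot']).as_matrix(); print(R[:2,:2].round(4)); shot('side'); shot('scene')
tray('side');tray('scene')
carts({k:cloud(load(k)) for k in ('scene','side')},dict(red=(.489,-.345)))
d=np.array([.490,-.3435])-s['tcp_pos'][:2]; print(d@R[:2,:2]/.2)
```

```text
t 27.825 p [ 0.5156 -0.2237  0.1801] r [ 2.258e+00  2.181e+00 -1.000e-03] F [-0.3  0.9  0.2] gap 0.05396478628772032 gf 0.0
[[ 0.0348  0.9994]
 [ 0.9994 -0.0348]]
side 134 y -0.1017 -0.0749 c [ 0.5162 -0.088 ] [0.026 0.048] 87.8 0.0749
side 226 y -0.037 0.0167 c [ 0.52 -0.01] [0.05  0.054] 0.8 0.0749
side 113 y 0.0255 0.0523 c [0.5204 0.0389] [0.048 0.027] 0.5 0.0743
side 101 y 0.06 0.0853 c [0.5222 0.0715] [0.047 0.025] 4.7 0.0744
side 104 y 0.0912 0.1217 c [0.526  0.1059] [0.027 0.05 ] 84.2 0.0742
front panel y -0.1098 0.1316 x [0.4618, 0.4583, 0.4616, 0.4616, 0.4623] 0.44920471749846536 0.4779529235491148
wall 0.1044 0.1301 8
wall -0.1138 -0.1001 170
scene 93 y -0.0998 -0.076 c [ 0.518  -0.0878] [0.048 0.024] 0.6 0.0754
scene 92 y -0.0341 -0.0103 c [ 0.5231 -0.0222] [0.024 0.049] 87.8 0.0763
scene 91 y -0.0065 0.0178 c [0.5222 0.0056] [0.024 0.048] 88.4 0.075
scene 96 y 0.0296 0.0523 c [0.5221 0.041 ] [0.049 0.023] 0.1 0.0753
scene 93 y 0.0629 0.0863 c [0.5252 0.0747] [0.023 0.047] 88.6 0.0758
scene 94 y 0.0974 0.1198 c [0.5279 0.1087] [0.022 0.049] 89.5 0.0755
front panel y -0.1073 0.1304 x [0.4628, 0.4618, 0.4635, 0.4653, 0.4665] 0.451017830935381 0.47787374208406
wall 0.1005 0.1299 72
wall -0.1108 -0.103 24
red scene all 83 [ 0.4889 -0.339 ] [0.03  0.087] 78.6
red scene top 13 [ 0.4897 -0.3449] [0.015 0.05 ] 63.5
red side all 650 [ 0.4886 -0.3439] [0.03 0.09] 73.9
red side top 223 [ 0.489  -0.3433] [0.026 0.048] 76.2
[-0.60321541 -0.10687961]
```

Request:
apply_moves(
  targets=[
    [-0.3, -0.1, 0, 0],
    [-0.61, -0.11, 0, 0.05],
    [-0.61, -0.11, 0.2, 0.075],
    [-0.61, -0.11, 0.4, 0.075],
    [-0.61, -0.11, 0.5, 0.075],
    [-0.61, -0.11, 0.58, 0.075],
    [-0.61, -0.11, 0.63, 0.075],
    [-0.61, -0.11, 0.666, 0.075],
    [-0.61, -0.11, 0.666, 0.075],
  ],
  gripper=0.413,
)

```text
t: 29.05
tcp_pos: [0.491, -0.341, 0.0461]
tcp_rot: [2.494, 1.91, 0.0]
wrist_force: [0.1, 0.1, 0.5]
finger_gap: 0.054
gripper_force: 0.0
```

Request:
apply_moves(
  targets=[
    [0, 0, 0, 0],
    [0, 0, 0, 0],
    [0, 0, 0, 0],
    [0, 0, 0, 0],
    [0, 0, -0.1, 0],
    [0, 0, -0.3, 0],
    [0, 0, -0.5, 0],
    [0, 0, -0.5, 0],
  ],
  gripper=1,
)

```text
t: 30.05
tcp_pos: [0.4929, -0.3423, 0.1503]
tcp_rot: [2.489, 1.906, 0.005]
wrist_force: [0.7, -0.5, -1.2]
finger_gap: 0.048
gripper_force: 20.0
```

Run:
```python
from tray import *
s=st(); R=Rot.from_rotvec(s['tcp_rot']).as_matrix(); print(R[:2,:2].round(4)); d=np.array([.521,-.055])-s['tcp_pos'][:2]; print(d@R[:2,:2]/.2)
P=cloud(shot('side')); q=P.reshape(-1,3); t=s['tcp_pos']
m=(np.hypot(q[:,0]-t[0],q[:,1]-t[1])<.055)&(q[:,2]<t[2]-.006)&(q[:,2]>t[2]-.05); a=q[m]; print(len(a),a[:,2].min()); r=cv2.minAreaRect(a[:,:2].astype(np.float32)); print(r)
```

```text
t 30.05 p [ 0.4929 -0.3423  0.1503] r [2.489 1.906 0.005] F [ 0.7 -0.5 -1.2] gap 0.04802510206563802 gf 19.986786246299744
[[ 0.261   0.9653]
 [ 0.9653 -0.261 ]]
[ 1.42345    -0.23935953]
626 0.1007907326314755
((0.4902645945549011, -0.34732192754745483), (0.028849544003605843, 0.09051215648651123), 71.65181732177734)
```

Request:
apply_moves(
  targets=[
    [0.25, -0.04, 0, 0],
    [0.5, -0.08, 0, 0],
    [0.75, -0.12, 0, 0],
    [1.0, -0.18, 0, -0.04],
    [1.0, -0.24, 0, -0.075],
    [1.0, -0.24, 0, -0.075],
    [1.0, -0.24, 0, -0.075],
  ],
)

```text
t: 30.98
tcp_pos: [0.4967, -0.1362, 0.1456]
tcp_rot: [-2.256, -2.186, 0.001]
wrist_force: [0.4, -0.1, -1.0]
finger_gap: 0.0475
gripper_force: 20.0
```

Run:
```python
from tray import *
s=st(); R=Rot.from_rotvec(s['tcp_rot']).as_matrix(); print(R[:2,:2].round(4)); d=np.array([.521,-.053])-s['tcp_pos'][:2]; print(d@R[:2,:2]/.2,(s['tcp_pos'][2]-.0588)/.2)
```

```text
t 30.975 p [ 0.4967 -0.1362  0.1456] r [-2.256e+00 -2.186e+00  1.000e-03] F [ 0.4 -0.1 -1. ] gap 0.047504988548817156 gf 19.9867245554924
[[ 0.0317  0.9995]
 [ 0.9995 -0.0317]]
[0.41972087 0.10840158] 0.43418563361191126
```

Request:
apply_moves(
  targets=[
    [0.2, 0.06, 0, 0],
    [0.42, 0.108, 0, 0],
    [0.42, 0.108, 0, 0],
    [0.42, 0.108, 0.08, 0],
    [0.42, 0.108, 0.18, 0],
    [0.42, 0.108, 0.18, 0],
  ],
)

```text
t: 31.72
tcp_pos: [0.5188, -0.0538, 0.1078]
tcp_rot: [-2.254, -2.184, 0.006]
wrist_force: [0.5, 1.0, -1.0]
finger_gap: 0.0476
gripper_force: 20.0
```

Run:
```python
from tray import *
s=st(); t=s['tcp_pos']; P=cloud(shot('side','s3.png')); q=P.reshape(-1,3)
m=(np.hypot(q[:,0]-t[0],q[:,1]-t[1])<.055)&(q[:,2]<t[2]-.006)&(q[:,2]>t[2]-.03); a=q[m]
print(len(a),cv2.minAreaRect(a[:,:2].astype(np.float32)))
im=cv2.imread('pics/s3.png'); cv2.imwrite('pics/s3c.png',cv2.resize(im[170:300,210:370],None,fx=4,fy=4,interpolation=cv2.INTER_CUBIC))
```

```text
t 31.725 p [ 0.5188 -0.0538  0.1078] r [-2.254 -2.184  0.006] F [ 0.5  1.  -1. ] gap 0.04756589392400488 gf 19.986731708049774
275 ((0.5227788090705872, -0.07455724477767944), (0.05417110025882721, 0.10174640268087387), 89.5718765258789)
```

View pics/s3c.png

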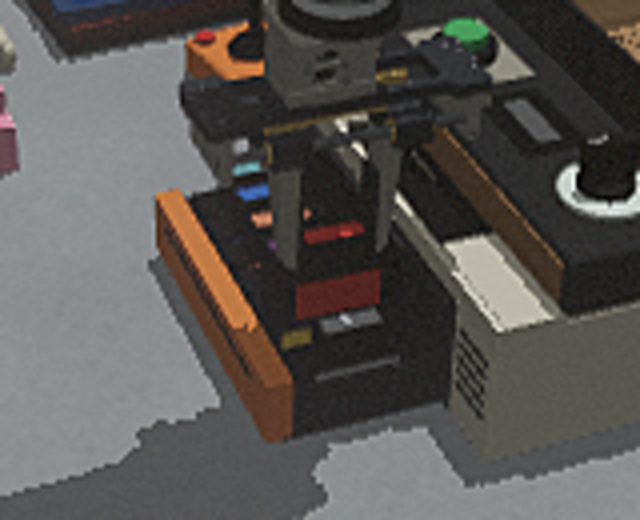

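Red hangs over the gap between grey and yellow, as planned, so I lower it.

Request:
apply_moves(
  targets=[
    [0.005, 0.01, 0.05, 0],
    [0.005, 0.01, 0.1, 0],
    [0.005, 0.01, 0.14, 0],
    [0.005, 0.01, 0.18, 0],
    [0.005, 0.01, 0.21, 0],
    [0.005, 0.01, 0.23, 0],
    [0.005, 0.01, 0.242, 0],
    [0.005, 0.01, 0.247, 0],
    [0.005, 0.01, 0.247, 0],
  ],
)

```text
t: 32.9
tcp_pos: [0.5229, -0.051, 0.0607]
tcp_rot: [2.253, 2.19, 0.0]
wrist_force: [1.1, -0.0, 0.2]
finger_gap: 0.0482
gripper_force: 20.0
```

Request:
apply_moves(
  targets=[
    [0, 0, 0.008, 0],
    [0, 0, 0.008, 0],
  ],
)

```text
t: 33.15
tcp_pos: [0.5227, -0.051, 0.059]
tcp_rot: [-2.253, -2.19, 0.0]
wrist_force: [0.3, -0.5, -1.3]
finger_gap: 0.0478
gripper_force: 20.0
```

Request:
apply_moves(
  targets=[
    [0, 0, 0, 0],
    [0, 0, 0, 0],
    [0, 0, -0.05, 0],
    [0, 0, -0.2, 0],
    [0, 0, -0.5, 0],
    [-0.1, -0.2, -0.7, 0],
    [-0.3, -0.3, -0.9, 0],
    [-0.3, -0.3, -0.95, 0],
    [-0.3, -0.3, -0.95, 0],
    [-0.3, -0.3, -0.95, 0],
  ],
  gripper=0.413,
)

```text
t: 34.4
tcp_pos: [0.4609, -0.1082, 0.248]
tcp_rot: [-2.25, -2.191, 0.002]
wrist_force: [-0.4, 0.9, -0.3]
finger_gap: 0.0539
gripper_force: 0.0
```

Run:
```python
from tray import *
st(); a=shot('wrist')['image']; b=shot('scene')['image']; tray('wrist');tray('scene')
cv2.imwrite('pics/c4.png',cv2.resize(np.hstack([a,b]),(800,300))[:,:,::-1])
```

```text
t 34.4 p [ 0.4609 -0.1082  0.248 ] r [-2.250e+00 -2.191e+00  2.000e-03] F [-0.4  0.9 -0.3] gap 0.05394942296621475 gf 0.0
wrist 915 y -0.0988 -0.0761 c [ 0.5182 -0.0875] [0.022 0.048] 88.6 0.0762
wrist 968 y -0.064 -0.0408 c [ 0.5227 -0.0525] [0.022 0.048] 88.4 0.0763
wrist 1007 y -0.0337 -0.0112 c [ 0.5223 -0.0228] [0.022 0.048] 88.8 0.0765
wrist 1123 y -0.0061 0.017 c [0.5219 0.0055] [0.022 0.048] 88.5 0.0762
wrist 1205 y 0.0288 0.0526 c [0.5225 0.0406] [0.023 0.048] 87.9 0.0763
wrist 1221 y 0.0622 0.0833 c [0.5254 0.0726] [0.02  0.048] 88.3 0.076
front panel y -0.1068 0.0919 x [0.4641, 0.4631, 0.4653, 0.4658, 0.4658] 0.45211595245966285 0.4779394656916508
wall -0.1094 -0.1023 332
scene 93 y -0.1012 -0.076 c [ 0.5177 -0.0876] [0.025 0.048] 87.1 0.0754
scene 91 y -0.0639 -0.0403 c [ 0.523  -0.0518] [0.023 0.049] 88.4 0.0752
scene 94 y -0.035 -0.0107 c [ 0.5223 -0.0225] [0.024 0.049] 88.0 0.0752
scene 96 y -0.0058 0.0176 c [0.5219 0.0063] [0.023 0.049] 87.7 0.0753
scene 94 y 0.0292 0.0522 c [0.5225 0.0408] [0.023 0.048] 89.9 0.075
scene 95 y 0.063 0.0867 c [0.5248 0.0751] [0.023 0.05 ] 86.9 0.0749
scene 93 y 0.0967 0.1196 c [0.5277 0.1085] [0.022 0.049] 87.1 0.0755
front panel y -0.1079 0.1308 x [0.4636, 0.4634, 0.4642, 0.4647, 0.466] 0.4516512470871853 0.4778929452025268
wall 0.1013 0.1304 66
wall -0.1103 -0.1023 26
```

View pics/c4.png

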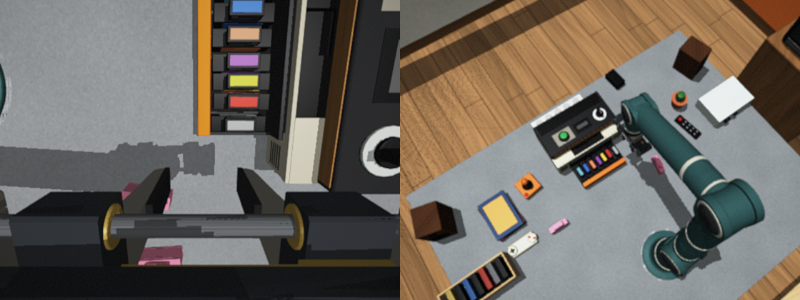

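Wrist and scene views: grey, red, yellow, purple, salmon, blue and teal all stand in the tray with tops at 76 mm, and there is no green cartridge on the board. Next I shut the tray with closed fingers held crosswise.

Request:
apply_moves(
  targets=[
    [0.2, -0.23, 0, 0.06],
    [0.4, -0.23, 0, 0.12],
    [0.6, -0.23, 0, 0.18],
    [0.6, -0.23, 0, 0.24],
    [0.6, -0.23, 0, 0.3],
    [0.6, -0.23, 0.1, 0.36],
    [0.6, -0.23, 0.2, 0.42],
    [0.6, -0.23, 0.4, 0.48],
    [0.6, -0.23, 0.6, 0.5],
    [0.6, -0.23, 0.8, 0.5],
    [0.6, -0.23, 0.95, 0.5],
    [0.6, -0.23, 0.95, 0.5],
  ],
  gripper=1,
)

```text
t: 36.0
tcp_pos: [0.4162, 0.012, 0.0567]
tcp_rot: [3.14, -0.043, -0.01]
wrist_force: [-0.3, -0.9, -0.3]
finger_gap: 0.0004
gripper_force: 0.0
```

Request:
apply_moves(
  targets=[
    [0, 0, 0.083, 0],
    [0, 0, 0.083, 0],
    [0.04, 0, 0.083, 0],
    [0.08, 0, 0.083, 0],
    [0.11, 0, 0.083, 0],
    [0.13, 0, 0.083, 0],
    [0.15, 0, 0.083, 0],
    [0.175, 0, 0.083, 0],
    [0.2, 0, 0.083, 0],
    [0.225, 0, 0.083, 0],
    [0.25, 0, 0.083, 0],
    [0.275, 0, 0.083, 0],
  ],
)

```text
t: 37.5
tcp_pos: [0.4735, 0.0103, 0.0422]
tcp_rot: [3.141, -0.044, -0.001]
wrist_force: [-3.9, 0.3, 0.1]
finger_gap: 0.0007
gripper_force: 2.1
```

Request:
apply_moves(
  targets=[
    [0.03, 0, 0, 0],
    [0.06, 0, 0, 0],
    [0.09, 0, 0, 0],
    [0.12, 0, 0, 0],
    [0.15, 0, 0, 0],
    [0.18, 0, 0, 0],
    [0.21, 0, 0, 0],
    [0.24, 0, 0, 0],
    [0.27, 0, 0, 0],
    [0.3, 0, 0, 0],
    [0.33, 0, 0, 0],
    [0.35, 0, 0, 0],
  ],
)

```text
t: 39.0
tcp_pos: [0.543, 0.0084, 0.0422]
tcp_rot: [3.141, -0.044, -0.003]
wrist_force: [-7.8, 0.6, -1.9]
finger_gap: 0.0005
gripper_force: 3.5
```

Next to about x = .563, until the force rises at the stop.

Request:
apply_moves(
  targets=[
    [0.02, 0, 0, 0],
    [0.04, 0, 0, 0],
    [0.06, 0, 0, 0],
    [0.08, 0, 0, 0],
    [0.095, 0, 0, 0],
    [0.105, 0, 0, 0],
    [0.105, 0, 0, 0],
  ],
)

```text
t: 39.88
tcp_pos: [0.565, 0.0077, 0.0425]
tcp_rot: [3.141, -0.045, 0.001]
wrist_force: [-4.6, 0.3, -2.1]
finger_gap: 0.0002
gripper_force: 2.1
```

Request:
apply_moves(
  targets=[
    [0.01, 0, 0, 0],
    [0.01, 0, 0, 0],
    [0.01, 0, 0, 0],
  ],
)

```text
t: 40.25
tcp_pos: [0.5666, 0.0077, 0.0425]
tcp_rot: [3.141, -0.045, 0.001]
wrist_force: [-3.7, -0.2, -2.3]
finger_gap: 0.0003
gripper_force: 2.1
```

Request:
apply_moves(
  targets=[
    [-0.1, 0, 0, 0],
    [-0.3, 0, 0, 0],
    [-0.5, 0, -0.2, 0],
    [-0.5, 0, -0.5, 0],
    [-0.5, 0, -0.9, 0],
    [-0.5, 0, -1, 0],
    [-0.5, 0, -1, 0],
    [-0.5, 0, -1, 0],
  ],
)

```text
t: 41.25
tcp_pos: [0.4673, 0.0106, 0.2426]
tcp_rot: [-3.141, 0.045, -0.004]
wrist_force: [-0.3, 0.0, -0.6]
finger_gap: 0.0003
gripper_force: 0.0
```

Run:
```python
from h import *
s=st(); R=Rot.from_rotvec(s['tcp_rot']).as_matrix(); print(R[:2,:2].round(4))
for n in ('scene','side'):
    d=shot(n,n+'5.png'); P=cloud(d); c=d['image'].astype(int); r,g,b=c[...,0],c[...,1],c[...,2]
    om=(r>120)&(g<110)&(b<70)&(r>g*1.6)&(P[...,2]>.03)&(P[...,2]<.07)&(abs(P[...,1])<.2)&(P[...,0]<.8)&(P[...,0]>.4)
    print(n,om.sum(),np.round([P[om].min(0),P[om].max(0)],3),np.median(P[om],0))
    gm=(g>r*1.5)&(g>b*1.5)&(g>60)&(P[...,2]>.155)&(P[...,2]<.19)&(P[...,0]<1)
    print('start',gm.sum(),np.median(P[gm],0).round(4))
im=cv2.imread('pics/side5.png'); cv2.imwrite('pics/side5c.png',cv2.resize(im[150:300,200:420],None,fx=3,fy=3,interpolation=cv2.INTER_CUBIC))
```

```text
t 41.25 p [0.4673 0.0106 0.2426] r [-3.141  0.045 -0.004] F [-0.3  0.  -0.6] gap 0.00025574426091389435 gf 0.0
[[ 0.9996 -0.0285]
 [-0.0285 -0.9996]]
scene 65 [[0.573 0.06  0.05 ]
 [0.588 0.122 0.062]] [0.58048359 0.09175134 0.0557986 ]
start 95 [0.6865 0.0847 0.1699]
side 65 [[ 0.568 -0.105  0.051]
 [ 0.592  0.118  0.059]] [0.57439111 0.00510139 0.05556458]
start 69 [0.6827 0.0799 0.1711]
```

View pics/side5c.png

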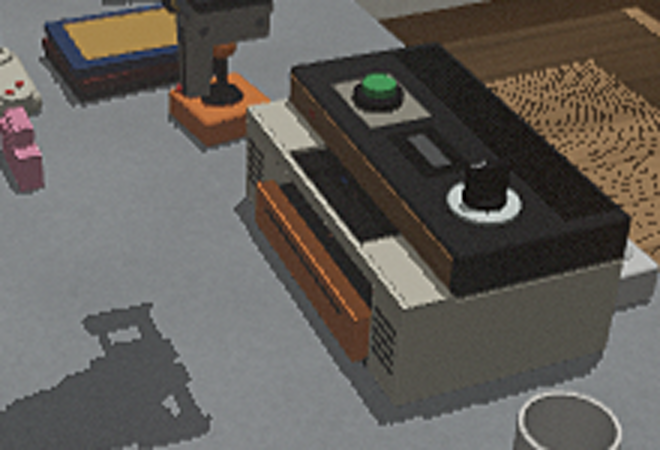

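The tray is shut, its orange front back at x ≈ .571. Next is the start button at (.686,.0845,.172).

Request:
apply_moves(
  targets=[
    [0.3, -0.1, 0, 0],
    [0.5, -0.2, 0, 0],
    [0.7, -0.3, 0, 0],
    [0.9, -0.4, 0, 0],
    [1.0, -0.4, 0, 0],
    [1.0, -0.4, 0, 0],
  ],
)

```text
t: 42.1
tcp_pos: [0.669, 0.0846, 0.2397]
tcp_rot: [3.14, -0.045, -0.004]
wrist_force: [-0.2, -0.6, -0.6]
finger_gap: 0.0007
gripper_force: 0.0
```

Request:
apply_moves(
  targets=[
    [0.085, 0, 0.1, 0],
    [0.085, 0, 0.25, 0],
    [0.085, 0, 0.3, 0],
    [0.085, 0, 0.33, 0],
    [0.085, 0, 0.33, 0],
  ],
)

```text
t: 42.72
tcp_pos: [0.6857, 0.0844, 0.1769]
tcp_rot: [-3.141, 0.045, -0.001]
wrist_force: [-0.4, -0.1, 0.2]
finger_gap: 0.0006
gripper_force: 0.0
```

Request:
apply_moves(
  targets=[
    [0, 0, 0.02, 0],
    [0, 0, 0.03, 0],
    [0, 0, 0.04, 0],
    [0, 0, 0.05, 0],
    [0, 0, 0.055, 0],
    [0, 0, 0.06, 0],
    [0, 0, 0.06, 0],
  ],
)

```text
t: 43.6
tcp_pos: [0.6862, 0.0844, 0.1664]
tcp_rot: [-3.141, 0.045, -0.003]
wrist_force: [-3.0, -0.1, 10.9]
finger_gap: 0.0007
gripper_force: 5.5
```

Request:
apply_moves(
  targets=[
    [0, 0, 0.006, 0],
    [0, 0, 0.008, 0],
    [0, 0, 0.008, 0],
  ],
)

```text
t: 43.98
tcp_pos: [0.6863, 0.0844, 0.1663]
tcp_rot: [-3.141, 0.045, -0.003]
wrist_force: [-6.5, -0.1, 17.4]
finger_gap: 0.0006
gripper_force: 8.8
```

Request:
apply_moves(
  targets=[
    [0, 0, -0.1, 0],
    [0, 0, -0.3, 0],
    [0, 0, -0.5, 0],
    [0, 0, -0.5, 0],
    [0, 0, -0.5, 0],
  ],
)

```text
t: 44.6
tcp_pos: [0.685, 0.0843, 0.2619]
tcp_rot: [3.141, -0.044, -0.002]
wrist_force: [-0.6, 0.5, -1.0]
finger_gap: 0.0003
gripper_force: 0.0
```

Run:
```python
from h import *
st()
d=shot('side','side6.png'); P=cloud(d); c=d['image'].astype(int); r,g,b=c[...,0],c[...,1],c[...,2]
om=(r>120)&(g<110)&(b<70)&(r>g*1.6)&(P[...,2]>.03)&(P[...,2]<.07)&(abs(P[...,1])<.2)&(P[...,0]<.8)&(P[...,0]>.4)
print(om.sum(),np.round([P[om].min(0),P[om].max(0)],3))
gm=(g>r*1.5)&(g>b*1.5)&(g>60)&(P[...,2]>.15)&(P[...,2]<.19)&(P[...,0]<1)
print('start',gm.sum(),np.median(P[gm],0).round(4))
```

```text
t 44.6 p [0.685  0.0843 0.2619] r [ 3.141e+00 -4.400e-02 -2.000e-03] F [-0.6  0.5 -1. ] gap 0.0002569087243530613 gf 0.0
46 [[ 0.566 -0.109  0.052]
 [ 0.592  0.12   0.06 ]]
start 70 [0.6826 0.0797 0.1716]
```

View pics/side6.png

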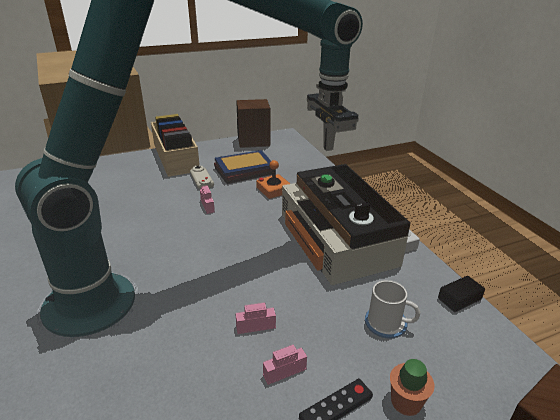

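The tray is shut at (310,245), the start button is back up at (327,180), and only the pink look-alikes and the other things remain on the board. I hand in now.

```bash
python3 -c "
from rig import manip
print(manip.hand_in())"
```

```text
the job is handed in; nothing more can be done
None
```

I loaded the blue, yellow and red cartridges (no green one was on the board), shut the tray, pressed the start button fully so it sprang back, and handed the job in after about 45 s; no verdict was returned.

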